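Pin the spice-tray cover to its hinge

TASK

In the open drawer, push the spice tray's bamboo cover gently home so that its hinge knuckle comes in line between the two knuckles of the steel bracket, then take the steel hinge pin from its stand and push it down through all the knuckles until its collar is fully home on the bracket. The bracket was clipped on by hand and is not exactly at its mark, so feel for the hole, keep the forces gentle, and leave the other things in the drawer alone.

Things in the scene. Friction and masses are not known exactly. Their poses are not given: they have to be found in the camera images.
- tray: White plastic spice tray, 175 x 100 mm, fixed on the drawer floor. Origin: underside, below the hinge mark (z = 0; all tray z are from here). x runs from the compartment towards the hinge, y along the aluminium rail, z up. A steel bracket is clipped on the rail; its vertical hole is at tray x = 0 and an unmeasured tray y between -15 and +15 mm. Friction of 40 N holds it there.
- mark (a point): Hinge mark on the tray's centre line, at the height of the upper knuckle's top (tray z = 54 mm); axes as the tray's. Not the hole: that is 0 to 15 mm to either side along y. Upper knuckle: steel plate 36 mm (x) by 84 mm (y), 10 mm thick, springy: gives down 1 mm per 2.5 N, at most 6 mm. All holes: 11.5 mm across, 1 mm chamfer. Press no harder than 20 N.
- base_mark (a point): Below the mark, at the underside of the lowest knuckle (tray z = 14 mm). The cover's knuckle spans z = 27 to 37 mm, the bracket's lowest one z = 14 to 24 mm. A spring catch inside the lowest one grips the pin: pushing past it takes a few N, so the pin does not drop home by its weight. Their holes are in line with the upper one when the cover is home.
- cover (a joint): How far the bamboo cover is drawn out along tray -x, in m: 0 = home at a firm stop. Slides with about 4 N of friction, stays where left, push no harder than 20 N. Cover 96 x 74 mm, top at tray z = 37 mm. Its handle is an upright rib 8 mm thick (x), 60 mm wide (y), up to z = 65 mm, centre at tray x = -80 mm minus this value, and at the bracket's y.
- pin: Stainless hinge pin standing upright in its stand, 60 g. Origin: centre of its lower tip; z up along the pin. Shaft 10 mm across and 42 mm long, its tip tapered to 8 mm over the last 3 mm; then a collar 24 mm across and 4 mm thick (z = 42 to 46 mm), then a round grip 16 mm across up to z = 80 mm. Fully home, the collar rests on the upper knuckle and the tip is at tray z = 12 mm.
- stand: Bamboo block 50 x 50 x 46 mm, fixed, origin at the centre of its underside, with a vertical 12 mm hole in its middle in which the pin stands, the collar resting on the top of the block.
- bowl: Small terracotta-coloured ceramic bowl, 84 mm across, 36 mm high; leave alone. Origin: centre of the underside.
- stopper: Grey silicone lid stopper, 68 mm across, 30 mm high; leave alone. Origin: centre of the underside.
- jar: Glass jar with a press button lid, 72 mm across, 116 mm high; leave alone. Origin: centre of the underside.
- grater: Stainless cinnamon grater with a black handle, 210 mm long, 17 mm high; leave alone. Origin: underside, where handle and blade meet; x along the blade.
- scoop: Bamboo scoop, 125 mm long, 18 mm high; leave alone. Origin: underside, on the handle 25 mm from the pan; x towards the pan.
- spice: Amber glass spice jar with a steel cap, 44 mm across, 85 mm high; leave alone. Origin: centre of the underside.
Things that resemble listed ones, but are neither listed nor needed, are in the scene too. There is more than one size of the pin; the one meant has the size given above.

How it is judged:
By the outcome, as a careful person would: the job done as asked, in the order asked, and still so for the second after the job is handed in, with the robot touching nothing.
It also fails if it takes over 72 s, if anything falls off the work surface, if the arm or the gripper's body presses on something with over 40 N, if the wrist force passes 120 N, or if a joint passes its speed limit or range.

ROBOT

A 7-joint arm with a two-finger parallel gripper is mounted at the origin on the work surface. World frame = base frame: x ahead of the robot, y to its left, z up, the work surface at z = 0. Lengths are in m, angles in rad, forces in N, time in s.
With the tool pointing down it reaches from about 0.35 to 0.9 m from the base axis. Payload 7.2 kg.
Tool frame: the origin (TCP) lies midway between the tips of the shut fingers; the grasp point (between the pads) lies 19 mm behind it; x points along the fingers, z is the direction in which the jaws open and shut, and the axes are right-handed (so a half turn about x gives the same grasp; the last joint's range is limited). The gripper opens to 88 mm and grips with 3 to 60 N. Pads are 20 mm wide; open, the fingers measure 115 mm over their backs; the gripper's body (75 mm by 178 mm) begins 61 mm behind the grasp point.
Start: joints at [-1.412, 0.411, -0.013, 1.596, 0.006, 1.134, -0.082], TCP at [0.141, 0.609, 0.223] pointing down, gripper open.
Joint ranges: [-2.95, 2.95], [-0.29, 1.99], [-1.47, 1.44], [0.14, 2.54], [-1.03, 4.17], [0.13, 1.85], [-2.86, 2.86]. Speed limits (rad/s): [2.39, 2.39, 3.01, 3.01, 3.14, 3.14, 3.14].

INTERFACE

Orientations are given as [roll, pitch, yaw] about the fixed x, y, z axes, in that order (R = Rz(yaw) Ry(pitch) Rx(roll)).
In Python, from cell import get_state, get_image, job_done gives the robot as it stands.
- The arm moves only by the shell command python3 -m creep 'ROWS' [OPENING] [FORCE]. ROWS is JSON, a list of rows, each a list of 6 numbers: the shift along the tool's x, y, z in units of 40 mm (1.0 is 40 mm), then the turn, a rotation vector about the tool's x, y, z in units of 0.1 rad (1.0 is 0.1 rad). In form: [[dx, dy, dz, rx, ry, rz], ...]. A call has 1 to 12 rows; each row shifts and turns the commanded pose from where the row before left it, along the tool's axes as they then stand; what a row does not reach is not made up. A row lasts 1/12 s, in which the tool goes at most 41.7 mm and 7.16 degrees, less where a joint would pass 70% of its speed; a pose out of reach is approached as far as the arm can. A call with a number of a shift or a turn outside -1 to 1 is refused whole. A call with a gripper value outside its range is refused whole. OPENING is the opening, from 0 (shut) to 1 (fully open), set as the call begins (- or left out, the last holds). The fingers move at their own pace and stop on an object; FORCE is the grip in N (left out, the last holds). Time passes only in rows, so rows that do not move let the fingers close. It gives the time, the measured TCP pose, the force and the opening at its end, in the units of the state.
- get_state(): the state, without advancing time (a new reading comes with each control period).
- get_image(name): name is "side" or "top"; returns a dict with "frame" (480x640x3 uint8, red, green, blue), "fov_y" (degrees; the focal length in pixels is half the picture's height over the tangent of half this angle, whatever the lens; pixels are square), "cx", "cy" (the principal point, pixels), "view" (4x4, takes a point from world to camera coordinates). Camera axes: x right, y up, looking along -z (the intrinsics and any distortion apply to the point x, -y, -z); pixel columns grow to the right and rows downward; lengths in m; the calibration is good to about 2 mm. A picture is of the moment at which its call begins. There is no depth.
- job_done(): hands the job in, once; it reports no verdict.
The state is a dict: "t": time; "qpos": joint angles; "qvel": joint speeds; "tau": joint torques, N m; "eef_pos": TCP position; "orientation": TCP orientation; "wrist_force": force on the tool from outside, world axes, zero at the start; "moment": the same for the moment, N m; "finger_gap": finger opening in m.
Only numpy, scipy, OpenCV 4.12 (cv2) and the standard library are available. Lean on these libraries where they do the work, as an engineer would, in place of code of your own. Each camera call takes 0.05 s, during which the arm holds its last target. There are 200 camera calls.

## Working session

There is one attempt and no reset: what is moved stays moved. The work goes in short steps, Python scripts to look and compute and a shell command to move; the robot and the scene stay as the last step left them, time stands still between calls to the robot, and variables do not carry over. Pictures are saved under pics/ and viewed, about 8 in all and at most 12, crops included, and the job is handed in when it is done.

```bash
ls; mkdir -p pics
cat > h.py <<'E'
import numpy as np, cv2
from cell import get_state, get_image
def snap(n,f):
    im=get_image(n); cv2.imwrite('pics/'+f+'.png',im['frame'][:,:,::-1]); np.save('pics/'+f+'.npy',im,allow_pickle=True); return im
def load(f): return np.load('pics/'+f+'.npy',allow_pickle=True).item()
def ray(im,u,v):
    f=240/np.tan(np.radians(im['fov_y'])/2); V=im['view']; R=V[:3,:3]; c=-R.T@V[:3,3]
    return c, R.T@np.array([(u-im['cx'])/f,-(v-im['cy'])/f,-1])
def onz(im,u,v,z):
    c,d=ray(im,u,v); return c+d*(z-c[2])/d[2]
def proj(im,p):
    f=240/np.tan(np.radians(im['fov_y'])/2); q=im['view'][:3,:3]@np.array(p)+im['view'][:3,3]
    return np.array([im['cx']+f*q[0]/-q[2], im['cy']-f*q[1]/-q[2]])
def tri(a,pa,b,pb):
    (c1,d1),(c2,d2)=ray(a,*pa),ray(b,*pb)
    s=np.linalg.lstsq(np.c_[d1,-d2],c2-c1,rcond=None)[0]; p,q=c1+s[0]*d1,c2+s[1]*d2
    return (p+q)/2,np.linalg.norm(p-q)
E
python3 - <<'E'
from h import *
for n in('top','side'):
    im=snap(n,n+'0'); print(n,{k:v for k,v in im.items() if k!='frame'}, ray(im,320,240)[0])
s=get_state(); print({k:np.round(v,3) for k,v in s.items()})
E
```

```text
pics
top {'fov_y': 54.63536881368692, 'cx': 320.2272385289034, 'cy': 232.44663305568352, 'view': array([[ 0.02980451, -0.99952832,  0.00740441, -0.08853463],
       [ 0.99505421,  0.03037171,  0.09457632, -0.57598713],
       [-0.09475659,  0.00454898,  0.99549008, -1.19169641],
       [ 0.        ,  0.        ,  0.        ,  1.        ]])} [ 0.46285606 -0.06557815  1.24145224]
side {'fov_y': 50.13230517438936, 'cx': 328.3413711850063, 'cy': 241.89533054491272, 'view': array([[ 0.97749903, -0.21068161,  0.01043631, -0.61372722],
       [ 0.12946506,  0.63826907,  0.75884873, -0.06531388],
       [-0.16653664, -0.74042276,  0.6511833 , -1.04171519],
       [ 0.        ,  0.        ,  0.        ,  1.        ]])} [ 0.43488987 -0.85892284  0.73431594]
{'t': np.float64(0.1), 'qpos': array([-1.412,  0.412, -0.013,  1.597,  0.006,  1.134, -0.082]), 'qvel': array([ 0.   , -0.002,  0.   , -0.003,  0.001, -0.001, -0.002]), 'tau': array([ 3.0000e-03, -5.8910e+01,  6.4400e-01, -2.9172e+01, -5.4000e-02,
        1.4000e-02,  0.0000e+00]), 'eef_pos': array([0.14 , 0.609, 0.222]), 'orientation': array([-3.053,  1.569, -1.709]), 'wrist_force': array([0.347, 0.158, 0.659]), 'moment': array([0.012, 0.018, 0.023]), 'finger_gap': np.float64(0.088)}
```

View pics/top0.png

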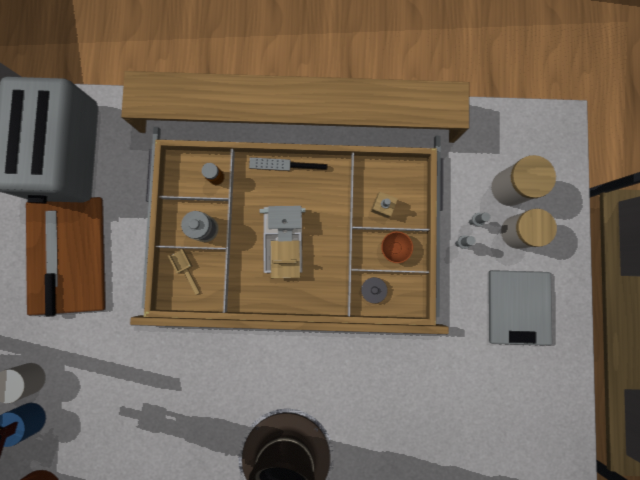

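View pics/side0.png

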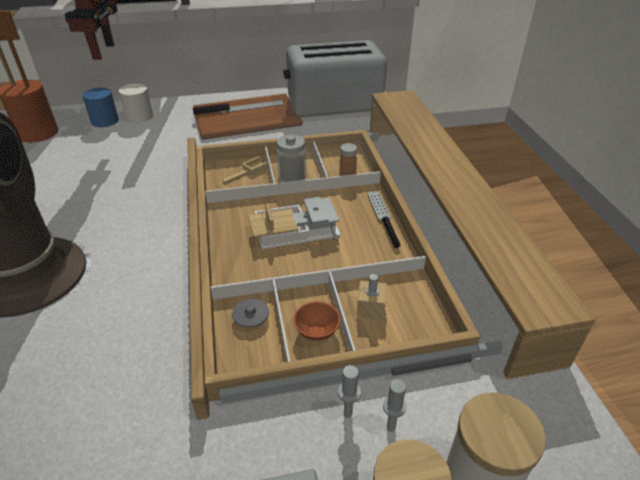

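The top view shows the tray at about (282,242), its bracket plate at (285,218) and the cover rib at (285,252). The pin is in its stand at (385,204) and the decoy pins are outside the drawer at (465,242) and (481,219). The side view shows the stand and pin at (372,288) and the tray at (295,222). Next is an enlarged composite.

Run:
```python
from h import *
t,s=load('top0')['frame'],load('side0')['frame']
c=lambda f,u,v,w,h,k:cv2.resize(f[v:v+h,u:u+w],None,fx=k,fy=k,interpolation=cv2.INTER_CUBIC)
A=c(t,250,195,66,100,6)[:, :396]; B=c(t,362,185,50,40,8)
C=c(s,240,180,110,75,3.6) ; C=cv2.resize(C,(400,273)); D=c(s,345,265,50,50,6)
img=np.zeros((600,800,3),np.uint8)
img[:600,:396]=A; img[:320,400:800]=B; img[325:598,400:800]=C
cv2.imwrite('pics/crop1.png',img[:,:,::-1])
```

```text
(no output)
```

View pics/crop1.png

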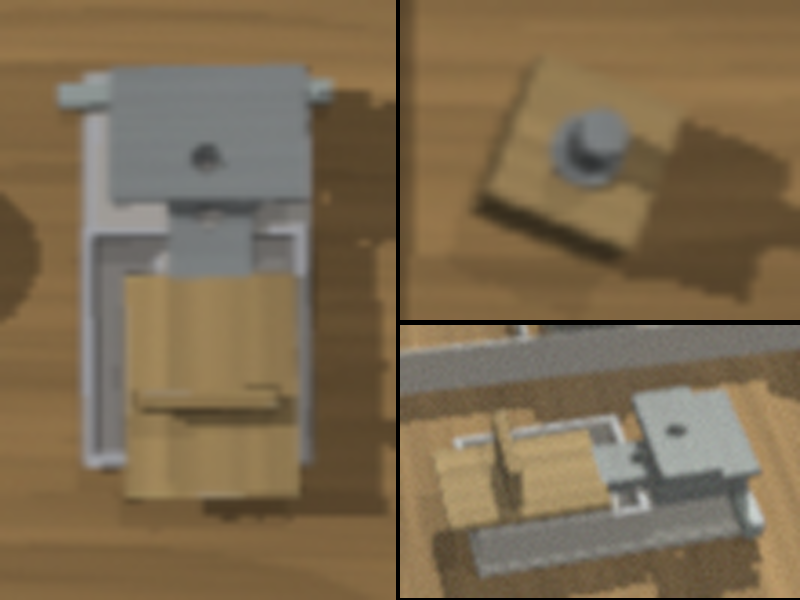

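Run:
```python
from h import *
t,s=load('top0'),load('side0')
H=tri(t,(283.8,220.7),s,(315.7,208.6)); print('hole',H)
# pin: grip blob in side
P=tri(t,(387.2,201),s,(373.7,276.5)); print('pin top',P)
zf=H[0][2]-.054; print('floor',zf)
# plate edges, top view at plate height; corners TL TR BL BR crop
for n,(u,v),z in [('pTL',(112,66),.054),('pTR',(304,66),.054),('pBL',(112,198),.054),('pBR',(308,198),.054),
 ('ribL',(136,393),.065),('ribR',(277,388),.065),('cBL',(126,497),.037),('cBR',(299,497),.037),('cTL',(124,277),.037),('cTR',(300,273),.037)]:
    print(n,np.round(onz(t,250+u/6-.5,195+v/6-.5,zf+z),4))
for n,(u,v) in dict(sTL=(540,60),sTR=(687,120),sBL=(480,195),sBR=(630,245)).items(): print(n,np.round(onz(t,362+(u-400)/8-.5,185+v/8-.5,zf+.046),4))
print('pintop@z',onz(t,387.2,201,zf+.046+.038), 'collar', onz(t,362+185/8-.5,185+150/8-.5,zf+.05))
# grip blob in the side image
f=s['frame'].astype(int)[265:312,350:395]; sat=f.max(2)-f.min(2); ys,xs=np.where(sat<28)
print('side low-sat blob',[(y+265,xs[ys==y].min()+350,xs[ys==y].max()+350,(ys==y).sum()) for y in np.unique(ys)])
```

```text
hole (array([0.60333175, 0.02307894, 0.05942716]), np.float64(0.0012260806035260979))
pin top (array([ 0.65771782, -0.23644075,  0.09100645]), np.float64(0.0022163482874959476))
floor 0.005427162775637422
pTL [0.6408 0.0647 0.0594]
pTR [ 0.6433 -0.0174  0.0594]
pBL [0.584  0.0624 0.0594]
pBR [ 0.5866 -0.021   0.0594]
ribL [0.501  0.0478 0.0704]
ribR [ 0.5049 -0.0112  0.0704]
cBL [0.4574 0.0531 0.0424]
cBR [ 0.4596 -0.0209  0.0424]
cTL [0.5517 0.0577 0.0424]
cTR [ 0.5557 -0.018   0.0424]
sTL [ 0.6862 -0.2204  0.0514]
sTR [ 0.668  -0.2684  0.0514]
sBL [ 0.6414 -0.2018  0.0514]
sBR [ 0.6266 -0.2506  0.0514]
pintop@z [ 0.65687411 -0.23647124  0.08942716] collar [ 0.65651996 -0.23495644  0.05542716]
side low-sat blob [(np.int64(265), np.int64(360), np.int64(394), np.int64(35)), (np.int64(266), np.int64(353), np.int64(394), np.int64(42)), (np.int64(267), np.int64(350), np.int64(394), np.int64(45)), (np.int64(268), np.int64(350), np.int64(394), np.int64(45)), (np.int64(269), np.int64(350), np.int64(394), np.int64(45)), (np.int64(270), np.int64(350), np.int64(394), np.int64(45)), (np.int64(2
[... 865 characters left out ...]
9), np.int64(376), np.int64(8)), (np.int64(286), np.int64(368), np.int64(376), np.int64(9)), (np.int64(287), np.int64(367), np.int64(377), np.int64(11)), (np.int64(288), np.int64(366), np.int64(377), np.int64(12)), (np.int64(289), np.int64(366), np.int64(378), np.int64(13)), (np.int64(290), np.int64(366), np.int64(378), np.int64(13)), (np.int64(291), np.int64(366), np.int64(378), np.int64(13)), (np.int64(292), np.int64(366), np.int64(378), np.int64(13)), (np.int64(293), np.int64(367), np.int64(377), np.int64(11)), (np.int64(294), np.int64(367), np.int64(377), np.int64(11)), (np.int64(295), np.int64(369), np.int64(376), np.int64(8)), (np.int64(296), np.int64(371), np.int64(371), np.int64(1))]
```

```bash
cat >> h.py <<'E'
from scipy.spatial.transform import Rotation as Ro
def R0(): return Ro.from_euler('xyz',get_state()['orientation']).as_matrix()
def jaws(yaw): # tool x down, jaws (tool z) along world yaw
    x=np.array([0,0,-1.]); z=np.array([np.cos(yaw),np.sin(yaw),0]); return np.c_[x,np.cross(z,x),z]
def st(): 
    s=get_state(); print('t',round(s['t'],2),'pos',np.round(s['eef_pos'],4),'F',np.round(s['wrist_force'],2),'M',np.round(s['moment'],3),'gap',round(s['finger_gap'],4),'q',np.round(s['qpos'],2)); return s
def to(p,yaw=None):
    s=st(); R=R0(); print('shift units',np.round(R.T@(np.array(p)-s['eef_pos'])/.04,3))
    if yaw is not None: print('turn units',np.round(Ro.from_matrix(R.T@jaws(yaw)).as_rotvec()/.1,3))
E
python3 - <<'E'
from h import *
print(np.round(R0(),3))
for y in (0,np.pi/2,-np.pi/2,np.pi,1.6): print(y); to([.47,.02,.2],y)
E
```

```text
[[-0.    -0.974  0.225]
 [-0.001  0.225  0.974]
 [-1.    -0.    -0.001]]
0
t 0.1 pos [0.1405 0.6086 0.2219] F [0.35 0.16 0.66] M [0.012 0.018 0.023] gap 0.0876 q [-1.41  0.41 -0.01  1.6   0.01  1.13 -0.08]
shift units [  0.567 -11.335 -12.485]
turn units [ 1.3441e+01 -1.1000e-02  1.0000e-02]
1.5707963267948966
t 0.1 pos [0.1405 0.6086 0.2219] F [0.35 0.16 0.66] M [0.012 0.018 0.023] gap 0.0876 q [-1.41  0.41 -0.01  1.6   0.01  1.13 -0.08]
shift units [  0.567 -11.335 -12.485]
turn units [-2.267 -0.014 -0.   ]
-1.5707963267948966
t 0.1 pos [0.1405 0.6086 0.2219] F [0.35 0.16 0.66] M [0.012 0.018 0.023] gap 0.0876 q [-1.41  0.41 -0.01  1.6   0.01  1.13 -0.08]
shift units [  0.567 -11.335 -12.485]
turn units [ 2.9149e+01 -1.0000e-03  2.0000e-02]
3.141592653589793
t 0.1 pos [0.1405 0.6086 0.2219] F [0.35 0.16 0.66] M [0.012 0.018 0.023] gap 0.0876 q [-1.41  0.41 -0.01  1.6   0.01  1.13 -0.08]
shift units [  0.567 -11.335 -12.485]
turn units [-1.7975e+01 -1.1000e-02 -1.2000e-02]
1.6
t 0.1 pos [0.1405 0.6086 0.2219] F [0.35 0.16 0.66] M [0.012 0.018 0.023] gap 0.0876 q [-1.41  0.41 -0.01  1.6   0.01  1.13 -0.08]
shift units [  0.567 -11.335 -12.485]
turn units [-2.559e+00 -1.400e-02 -1.000e-03]
```

```bash
python3 -m creep '[[0.02,-0.47,-0.52,0,0,0],[0.02,-0.47,-0.52,0,0,0],[0.02,-0.47,-0.52,0,0,0],[0.02,-0.47,-0.52,0,0,0],[0.02,-0.47,-0.52,0,0,0],[0.02,-0.47,-0.52,0,0,0],[0.02,-0.47,-0.52,0,0,0],[0.02,-0.47,-0.52,0,0,0],[0.02,-0.47,-0.52,0,0,0],[0.02,-0.47,-0.52,0,0,0],[0.02,-0.47,-0.52,0,0,0],[0.02,-0.47,-0.52,0,0,0]]' 0 20
python3 -m creep '[[0.02,-0.47,-0.52,0,0,0],[0.02,-0.47,-0.52,0,0,0],[0.02,-0.47,-0.52,0,0,0],[0.02,-0.47,-0.52,0,0,0],[0.02,-0.47,-0.52,0,0,0],[0.02,-0.47,-0.52,0,0,0],[0.02,-0.47,-0.52,0,0,0],[0.02,-0.47,-0.52,0,0,0],[0.02,-0.47,-0.52,0,0,0],[0.02,-0.47,-0.52,0,0,0],[0.02,-0.47,-0.52,0,0,0],[0.02,-0.47,-0.52,0,0,0]]'
python3 -m creep '[[0,0,0,1,0,0],[0,0,0,1,0,0],[0,0,0,1,0,0],[0,0,0,1,0,0],[0,0,0,1,0,0],[0,0,0,1,0,0],[0,0,0,1,0,0],[0,0,0,1,0,0],[0,0,0,1,0,0],[0,0,0,1,0,0],[0,0,0,1,0,0],[0,0,0,1,0,0]]'
python3 - <<'E'
from h import *
to([.455,.018,.2],.035)
E
```

```text
t: 1.1
eef_pos: [0.3045, 0.3136, 0.2128]
orientation: [2.453, 1.57, -2.486]
wrist_force: [0.3, 0.7, -0.2]
finger_gap: 0.0114
t: 2.1
eef_pos: [0.4682, 0.0198, 0.2033]
orientation: [1.529, 1.571, 2.873]
wrist_force: [-0.1, 1.3, -0.6]
finger_gap: 0.0006
t: 3.1
eef_pos: [0.4677, 0.0211, 0.2032]
orientation: [3.111, 1.57, -3.033]
wrist_force: [0.3, -0.7, -0.3]
finger_gap: 0.001
t 3.1 pos [0.4677 0.0211 0.2032] F [ 0.33 -0.69 -0.33] M [-0.079  0.107 -0.013] gap 0.001 q [-0.69  0.17  0.62  2.02 -0.12  0.99  0.13]
shift units [ 0.081 -0.034 -0.325]
turn units [ 1.041 -0.005  0.   ]
```

```bash
python3 -m creep '[[0.1,0,-0.2,1,0,0],[0.4,0,-0.2,0,0,0],[0.5,0,0,0,0,0],[0.5,0,0,0,0,0],[0.4,0,0,0,0,0],[0,0,0,0,0,0],[0,0,0,0,0,0]]'
python3 - <<'E'
from h import *
to([.455,.018,.055],.035)
t,s=snap('top','top1'),snap('side','side1')
c=lambda f,u,v,w,h,k:cv2.resize(f[v:v+h,u:u+w],None,fx=k,fy=k,interpolation=cv2.INTER_CUBIC)
img=np.zeros((560,800,3),np.uint8)
img[:560,:400]=c(t['frame'],235,200,100,140,4); img[:560,400:]=c(s['frame'],190,120,160,224,2.5)
cv2.imwrite('pics/crop2.png',img[:,:,::-1])
E
```

```text
t: 3.68
eef_pos: [0.4514, 0.0194, 0.1271]
orientation: [-2.753, 1.569, -2.71]
wrist_force: [-0.0, 0.2, 0.1]
finger_gap: 0.0005
t 3.68 pos [0.4514 0.0194 0.1271] F [-0.    0.18  0.06] M [-0.059  0.048 -0.001] gap 0.0005 q [-0.66  0.26  0.61  2.14 -0.21  0.8   0.12]
shift units [ 1.802 -0.036  0.092]
turn units [ 0.087 -0.02   0.008]
```

View pics/crop2.png

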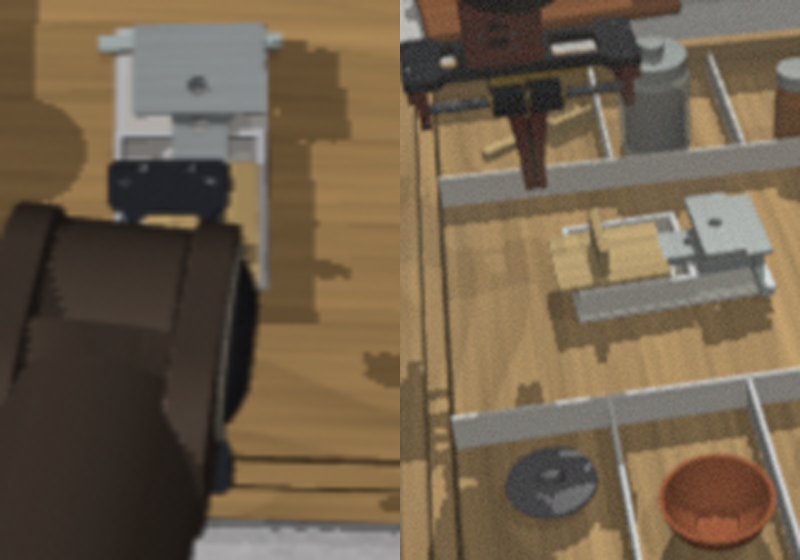

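```bash
python3 -m creep '[[0.5,-0.03,0,0.08,0,0],[0.5,0,0,0,0,0],[0.5,0,0,0,0,0],[0.28,0,0,0,0,0],[0,0,0.2,0,0,0],[0,0,0.2,0,0,0],[0,0,0.1,0,0,0],[0,0,0.1,0,0,0],[0,0,0,0,0,0],[0,0,0,0,0,0]]'
python3 - <<'E'
from h import *
to([.50,.018,.056],.035)
E
python3 -m creep '[[0,0,0.08,0,0,0],[0,0,0.08,0,0,0],[0,0,0.08,0,0,0],[0,0,0,0,0,0]]'
python3 -m creep '[[0,0,0.08,0,0,0],[0,0,0.08,0,0,0],[0,0,0.08,0,0,0],[0,0,0,0,0,0]]'
```

```text
t: 4.62
eef_pos: [0.4767, 0.0194, 0.0568]
orientation: [0.223, 1.57, 0.259]
wrist_force: [-0.3, -0.2, -0.4]
finger_gap: 0.0004
t 4.62 pos [0.4767 0.0194 0.0568] F [-0.27 -0.21 -0.37] M [-0.136  0.072 -0.001] gap 0.0004 q [-0.56  0.43  0.53  2.13 -0.35  0.66  0.24]
shift units [ 0.021 -0.056  0.582]
turn units [ 0.011  0.011 -0.002]
t: 4.95
eef_pos: [0.4864, 0.0197, 0.0563]
orientation: [-0.014, 1.57, 0.023]
wrist_force: [0.1, 0.4, -0.1]
finger_gap: 0.0003
t: 5.28
eef_pos: [0.4953, 0.0201, 0.056]
orientation: [3.134, 1.57, -3.114]
wrist_force: [-2.2, 0.6, -0.1]
finger_gap: 0.0007
```

```bash
for i in 1 2; do python3 -m creep '[[0,0,0.05,0,0,0],[0,0,0.05,0,0,0],[0,0,0.05,0,0,0],[0,0,0.05,0,0,0]]' | grep -E 'eef|force'; done
```

```text
eef_pos: [0.5031, 0.0204, 0.0561]
wrist_force: [-3.7, 0.3, 1.5]
eef_pos: [0.5093, 0.0207, 0.0559]
wrist_force: [-16.3, 1.5, 11.3]
```

```bash
python3 -m creep '[[0,0,-0.02,0,0,0],[0,0,0,0,0,0],[0,0,0,0,0,0]]'
python3 - <<'E'
from h import *
st(); s=snap('side','side2'); snap('top','top2')
c=lambda f,u,v,w,h,k:cv2.resize(f[v:v+h,u:u+w],None,fx=k,fy=k,interpolation=cv2.INTER_CUBIC)
cv2.imwrite('pics/crop3.png',c(s['frame'],235,150,120,100,6)[:,:,::-1])
E
```

```text
t: 6.2
eef_pos: [0.5093, 0.0206, 0.056]
orientation: [3.008, 1.568, 3.044]
wrist_force: [-7.3, 0.9, 2.4]
finger_gap: 0.0003
t 6.2 pos [0.5093 0.0206 0.056 ] F [-7.32  0.85  2.38] M [0.114 1.694 0.07 ] gap 0.0003 q [-0.54  0.48  0.52  2.06 -0.36  0.7   0.25]
```

View pics/crop3.png

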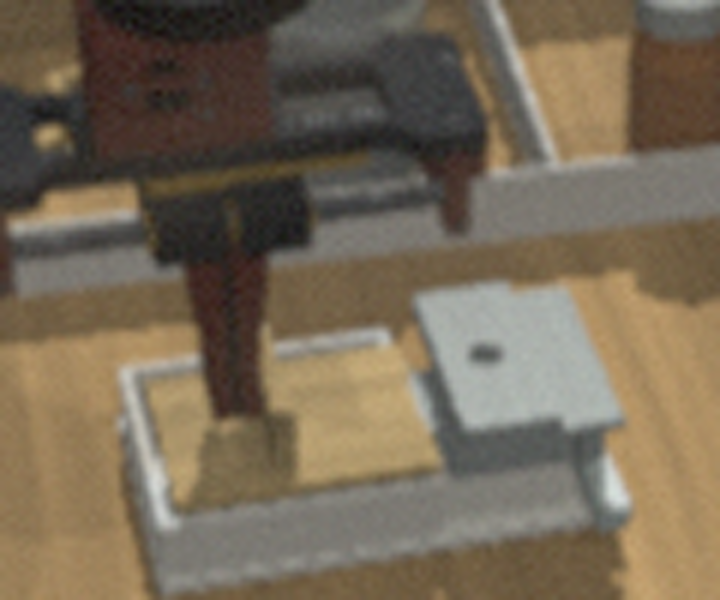

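The cover is seated: its edge lies under the bracket plate, the rib is under the fingertips at crop (240,410), and 16 N gave no further motion. The hole is at side pixel (316,209). Next I retreat and go above the pin.

```bash
python3 -m creep '[[0,0,-0.1,0,0,0],[0,0,-0.2,0,0,0],[-0.3,0,0,0,0,0],[-0.6,0,0,0,0,0],[-0.6,0,0,0,0,0],[-0.6,0,0,0,0,0],[-0.6,0,0,0,0,0],[-0.2,0,0,0,0,0],[0,0,0,0,0,0]]'
python3 - <<'E'
from h import *
to([.6563,-.236,.15],.035)
E
```

```text
t: 7.05
eef_pos: [0.5003, 0.0202, 0.1744]
orientation: [0.25, 1.565, 0.285]
wrist_force: [0.5, -0.0, -0.2]
finger_gap: 0.0005
t 7.05 pos [0.5003 0.0202 0.1744] F [ 0.47 -0.04 -0.18] M [-0.048  0.062  0.046] gap 0.0005 q [-0.66  0.28  0.63  1.99 -0.2   0.93  0.11]
shift units [ 0.622 -6.542  3.664]
turn units [ 0.009  0.057 -0.014]
```

```bash
python3 -m creep '[[0,-0.3,0.15,0,0.05,0],[0,-0.6,0.33,0,0,0],[0,-0.6,0.33,0,0,0],[0,-0.6,0.33,0,0,0],[0.1,-0.6,0.34,0,0,0],[0.1,-0.6,0.34,0,0,0],[0.1,-0.6,0.34,0,0,0],[0.1,-0.6,0.34,0,0,0],[0.1,-0.6,0.34,0,0,0],[0.1,-0.6,0.34,0,0,0],[0,-0.6,0.34,0,0,0],[0,-0.24,0.15,0,0,0]]' 0.5 20
python3 -m creep '[[0,0,0,0,0,0],[0,0,0,0,0,0]]'
python3 - <<'E'
from h import *
to([.6563,-.236,.15],.035)
t,s=snap('top','top3'),snap('side','side3')
p=[.6563,-.236]
print('pin top proj side',proj(s,p+[.09]),'stand top',proj(s,p+[.052]),'tcp side',proj(s,get_state()['eef_pos']),'top',proj(t,p+[.09]))
c=lambda f,u,v,w,h,k:cv2.resize(f[v:v+h,u:u+w],None,fx=k,fy=k,interpolation=cv2.INTER_CUBIC)
cv2.imwrite('pics/crop4.png',np.hstack([c(s['frame'],330,220,80,100,5),c(t['frame'],350,170,80,100,5)])[:,:,::-1])
E
```

```text
t: 8.05
eef_pos: [0.6545, -0.24, 0.145]
orientation: [-2.87, 1.564, -2.837]
wrist_force: [-0.8, 0.2, 0.5]
finger_gap: 0.0441
t: 8.22
eef_pos: [0.6537, -0.2365, 0.1455]
orientation: [3.094, 1.564, 3.129]
wrist_force: [-0.8, 0.7, 0.6]
finger_gap: 0.0442
t 8.22 pos [ 0.6537 -0.2365  0.1455] F [-0.77  0.67  0.56] M [-0.049  0.079  0.048] gap 0.0442 q [-0.1   0.66  0.59  1.51 -0.39  1.1   0.62]
shift units [-0.112  0.01   0.064]
turn units [-0.003 -0.069 -0.003]
pin top proj side [372.21712611 276.94486014] stand top [370.849144   291.72561902] tcp side [372.87065455 253.18192472] top [387.04309193 201.18354759]
```

View pics/crop4.png

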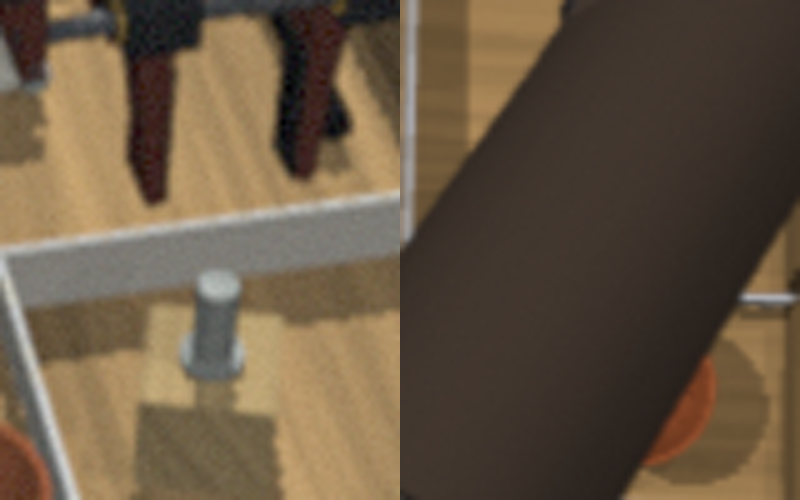

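The side crop shows the pin grip top at side px (373,276), centred between the open fingers, with about 1 px agreement to my estimate. Next I descend and grip.

```bash
python3 -m creep '[[0.2,0,0.08,0,-0.06,0],[0.4,0,0,0,0,0],[0.4,0,0,0,0,0],[0.4,0,0,0,0,0],[0.4,0,0,0,0,0],[0.3,0,0,0,0,0],[0.04,0,0,0,0,0],[0,0,0,0,0,0],[0,0,0,0,0,0]]'
python3 -m creep '[[0,0,0,0,0,0],[0,0,0,0,0,0],[0,0,0,0,0,0],[0,0,0,0,0,0],[0,0,0,0,0,0],[0,0,0,0,0,0]]' 0 25
python3 - <<'E'
from h import *
to([.6565,-.236,.06],.035)
E
```

```text
t: 9.07
eef_pos: [0.6581, -0.2358, 0.0626]
orientation: [-0.144, 1.569, -0.108]
wrist_force: [-0.2, -0.3, 0.5]
finger_gap: 0.0437
t: 9.57
eef_pos: [0.6579, -0.236, 0.0623]
orientation: [-0.028, 1.569, 0.008]
wrist_force: [-0.1, -0.5, 2.0]
finger_gap: 0.0155
t 9.57 pos [ 0.6579 -0.236   0.0623] F [-0.13 -0.46  2.03] M [-0.027  0.169 -0.011] gap 0.0155 q [-0.07  0.75  0.55  1.57 -0.45  0.95  0.66]
shift units [ 0.057  0.001 -0.034]
turn units [0.01  0.014 0.   ]
```

```bash
python3 -m creep '[[-0.2,0,0,0,0,0],[-0.4,0,0,0,0,0],[-0.5,0,0,0,0,0],[-0.5,0,0,0,0,0],[-0.5,0,0,0,0,0],[-0.5,0,0,0,0,0],[-0.3,0,0,0,0,0],[0,0,0,0,0,0],[0,0,0,0,0,0]]'
python3 - <<'E'
from h import *
to([.6033,.0231,.18],.035)
s=snap('side','side4')
E
```

```text
t: 10.32
eef_pos: [0.6577, -0.2359, 0.1782]
orientation: [-0.014, 1.569, 0.022]
wrist_force: [0.4, 0.2, -0.7]
finger_gap: 0.0159
t 10.32 pos [ 0.6577 -0.2359  0.1782] F [ 0.39  0.22 -0.69] M [-0.096  0.081  0.026] gap 0.0159 q [-0.1   0.63  0.61  1.48 -0.38  1.15  0.61]
shift units [-0.048  6.521 -1.126]
turn units [0.01  0.018 0.   ]
```

```bash
python3 -m creep '[[0,0.3,-0.05,0,0,0],[0,0.6,-0.1,0,0,0],[0,0.6,-0.11,0,0,0],[0,0.6,-0.11,0,0,0],[0,0.6,-0.11,0,0,0],[0,0.6,-0.11,0,0,0],[0,0.6,-0.11,0,0,0],[0,0.6,-0.11,0,0,0],[0,0.6,-0.11,0,0,0],[0,0.6,-0.1,0,0,0],[0,0.6,-0.08,0,0,0],[0,0.22,-0.04,0,0,0]]'
python3 -m creep '[[0.2,0,0,0,0,0],[0.4,0,0,0,0,0],[0.4,0,0,0,0,0],[0.3,0,0,0,0,0],[0.1,0,0,0,0,0],[0,0,0,0,0,0],[0,0,0,0,0,0]]'
python3 - <<'E'
from h import *
to([.6033,.0231,.12],.035)
t,s=snap('top','top5'),snap('side','side5')
print('tip proj', proj(s,get_state()['eef_pos']-[0,0,.0523]), 'collar',proj(s,get_state()['eef_pos']-[0,0,.0083]))
c=lambda f,u,v,w,h,k:cv2.resize(f[v:v+h,u:u+w],None,fx=k,fy=k,interpolation=cv2.INTER_CUBIC)
cv2.imwrite('pics/crop5.png',np.vstack([c(s['frame'],270,150,80,75,8)])[:,:,::-1])
E
```

```text
t: 11.37
eef_pos: [0.601, 0.0283, 0.1764]
orientation: [2.34, 1.568, 2.381]
wrist_force: [0.9, 1.2, -1.3]
finger_gap: 0.0157
t: 11.95
eef_pos: [0.6028, 0.0221, 0.1219]
orientation: [-0.569, 1.57, -0.534]
wrist_force: [-0.3, 0.3, -0.7]
finger_gap: 0.0156
t 11.95 pos [0.6028 0.0221 0.1219] F [-0.26  0.3  -0.66] M [-0.074  0.006 -0.01 ] gap 0.0156 q [-0.54  0.53  0.59  1.79 -0.35  0.93  0.23]
shift units [0.046 0.024 0.012]
turn units [-0.001  0.008  0.005]
tip proj [315.40971368 204.79260506] collar [315.28532861 188.01326102]
```

View pics/crop5.png

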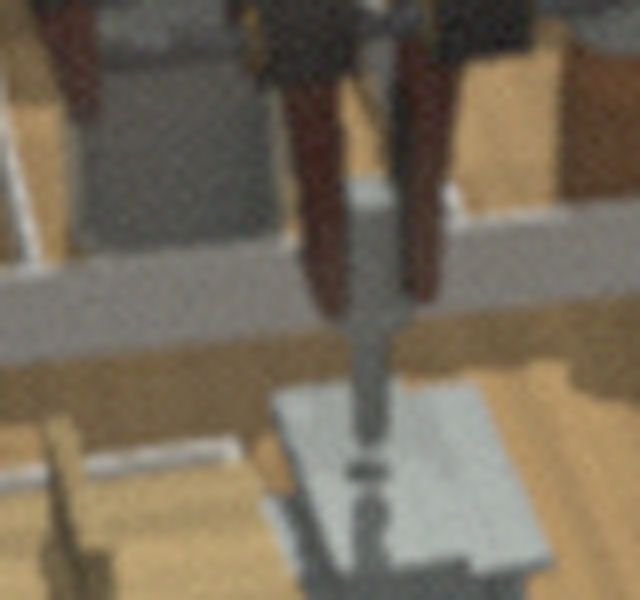

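The tip is at side px (316,204), about 10 mm above the plate, and the hole is at (315.5,208.4). The pin is upright between the fingers. Now I feel downward.

```bash
python3 -m creep '[[0.05,0,0,0,0,0],[0.05,0,0,0,0,0],[0.05,0,0,0,0,0],[0.05,0,0,0,0,0],[0,0,0,0,0,0]]' | grep -E 'eef|force'; for i in 1 2 ; do python3 -m creep '[[0.025,0,0,0,0,0],[0.025,0,0,0,0,0],[0,0,0,0,0,0]]' | grep -E 'eef|force'; done
```

```text
eef_pos: [0.6024, 0.0232, 0.1134]
wrist_force: [0.0, -0.7, 0.1]
eef_pos: [0.6026, 0.0231, 0.1117]
wrist_force: [0.0, 0.4, 0.2]
eef_pos: [0.6026, 0.023, 0.1097]
wrist_force: [0.7, 0.2, -0.8]
```

```bash
for i in 1 2 3; do python3 -m creep '[[0.025,0,0,0,0,0],[0.025,0,0,0,0,0],[0,0,0,0,0,0]]' | grep -E 'eef|force'; done
```

```text
eef_pos: [0.6026, 0.0231, 0.1077]
wrist_force: [-0.3, 0.1, -0.1]
eef_pos: [0.6026, 0.0231, 0.1056]
wrist_force: [-0.0, -0.3, -0.4]
eef_pos: [0.6026, 0.0231, 0.1037]
wrist_force: [0.8, -0.1, 0.1]
```

```bash
for i in 1 2 3; do python3 -m creep '[[0.025,0,0,0,0,0],[0.025,0,0,0,0,0],[0,0,0,0,0,0]]' | grep -E 'eef|force'; done
python3 - <<'E'
from h import *
s=snap('side','side6')
c=lambda f,u,v,w,h,k:cv2.resize(f[v:v+h,u:u+w],None,fx=k,fy=k,interpolation=cv2.INTER_CUBIC)
cv2.imwrite('pics/crop6.png',np.vstack([c(s['frame'],270,165,80,75,8)])[:,:,::-1])
E
```

```text
eef_pos: [0.6026, 0.0231, 0.1016]
wrist_force: [0.1, -0.2, -0.9]
eef_pos: [0.6026, 0.0231, 0.0996]
wrist_force: [-0.9, 0.5, 0.2]
eef_pos: [0.6026, 0.0231, 0.0976]
wrist_force: [0.6, 0.4, -0.3]
```

View pics/crop6.png

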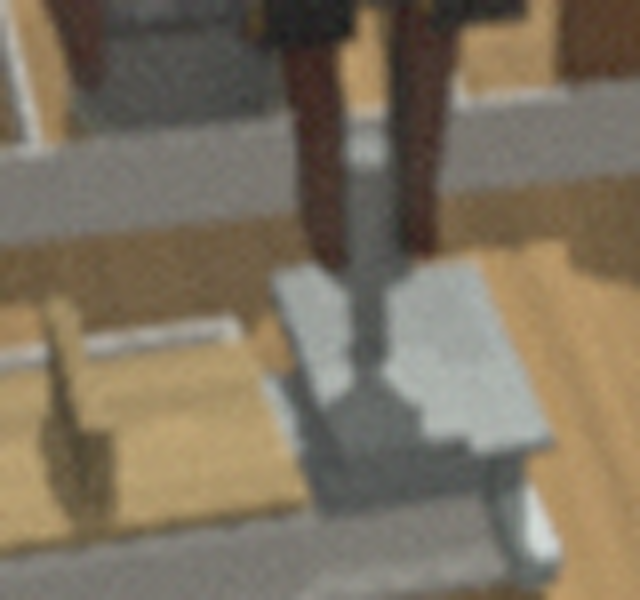

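The shaft has entered the hole at px (316,209) with no contact force. I continue down, checking the force.

```bash
for i in 1 2 3 4; do python3 -m creep '[[0.025,0,0,0,0,0],[0.025,0,0,0,0,0],[0,0,0,0,0,0]]' | grep -E 'eef|force'; done
```

```text
eef_pos: [0.6026, 0.0231, 0.0957]
wrist_force: [-0.1, -0.3, -1.1]
eef_pos: [0.6026, 0.0231, 0.0937]
wrist_force: [0.4, 0.8, -1.2]
eef_pos: [0.6026, 0.0231, 0.0917]
wrist_force: [-0.3, -0.1, -0.0]
eef_pos: [0.6026, 0.023, 0.0897]
wrist_force: [0.1, 1.2, -1.3]
```

```bash
for i in 1 2 3 4; do python3 -m creep '[[0.025,0,0,0,0,0],[0.025,0,0,0,0,0],[0,0,0,0,0,0]]' | grep -E 'eef|force'; done
```

```text
eef_pos: [0.6026, 0.0231, 0.0877]
wrist_force: [0.8, 0.2, -0.9]
eef_pos: [0.6026, 0.0231, 0.0857]
wrist_force: [-0.5, -0.9, -0.1]
eef_pos: [0.6026, 0.0231, 0.0837]
wrist_force: [1.0, 0.1, -0.8]
eef_pos: [0.6026, 0.0231, 0.0817]
wrist_force: [-0.5, 0.2, -0.0]
```

```bash
for i in 1 2 3 4; do python3 -m creep '[[0.025,0,0,0,0,0],[0.025,0,0,0,0,0],[0,0,0,0,0,0]]' | grep -E 'eef|force'; done
```

```text
eef_pos: [0.6026, 0.0231, 0.0799]
wrist_force: [-0.8, 0.3, 1.7]
eef_pos: [0.6019, 0.0229, 0.0776]
wrist_force: [-3.0, -0.9, 1.6]
eef_pos: [0.6018, 0.0228, 0.0751]
wrist_force: [-2.6, -2.0, -2.1]
eef_pos: [0.602, 0.023, 0.0733]
wrist_force: [-3.7, -1.1, -0.8]
```

```bash
for i in 1 2 3; do python3 -m creep '[[0.025,0,-0.005,0,0,0],[0,0,0,0,0,0]]' | grep -E 'eef|force|gap'; done
```

```text
eef_pos: [0.602, 0.023, 0.0725]
wrist_force: [-5.0, -1.1, -0.5]
finger_gap: 0.0155
eef_pos: [0.602, 0.023, 0.0716]
wrist_force: [-4.7, -1.8, 0.5]
finger_gap: 0.0155
eef_pos: [0.602, 0.023, 0.0707]
wrist_force: [-5.2, 0.0, 0.5]
finger_gap: 0.0155
```

```bash
for i in 1 2 3; do python3 -m creep '[[0.025,0,-0.01,0,0,0],[0,0,0,0,0,0]]' | grep -E 'eef|force|gap'; done
```

```text
eef_pos: [0.6019, 0.023, 0.0699]
wrist_force: [-4.3, -0.7, 1.0]
finger_gap: 0.0156
eef_pos: [0.6018, 0.023, 0.0691]
wrist_force: [-3.6, -0.6, 2.2]
finger_gap: 0.0153
eef_pos: [0.6018, 0.023, 0.0684]
wrist_force: [-3.5, -1.5, 4.4]
finger_gap: 0.0157
```

```bash
for i in 1 2 3; do python3 -m creep '[[0.025,0,-0.005,0,0,0],[0,0,0,0,0,0]]' | grep -E 'eef|force|gap'; done
```

```text
eef_pos: [0.6018, 0.023, 0.0676]
wrist_force: [-3.0, 0.3, 5.3]
finger_gap: 0.0158
eef_pos: [0.6018, 0.0229, 0.0667]
wrist_force: [-2.9, -1.2, 7.5]
finger_gap: 0.0153
eef_pos: [0.6018, 0.023, 0.0659]
wrist_force: [-2.9, -1.2, 8.1]
finger_gap: 0.0155
```

```bash
for i in 1 2; do python3 -m creep '[[0.025,0,-0.005,0,0,0],[0,0,0,0,0,0]]' | grep -E 'eef|force|gap'; done; for i in 1 2 3; do python3 -m creep '[[-0.05,0,0,0,0,0],[0,0,0,0,0,0]]' | grep -E 'eef|force|gap'; done
```

```text
eef_pos: [0.6018, 0.023, 0.0653]
wrist_force: [-4.2, -0.7, 12.9]
finger_gap: 0.0159
eef_pos: [0.6018, 0.023, 0.0645]
wrist_force: [-3.0, -1.1, 11.7]
finger_gap: 0.0158
eef_pos: [0.6017, 0.0229, 0.0664]
wrist_force: [-1.4, -0.4, 8.1]
finger_gap: 0.0153
eef_pos: [0.6016, 0.0229, 0.0679]
wrist_force: [-1.0, -0.9, 6.3]
finger_gap: 0.0156
eef_pos: [0.6014, 0.0229, 0.0695]
wrist_force: [1.9, -1.5, 3.1]
finger_gap: 0.0156
```

```bash
python3 -m creep '[[0,0,0,0,0,0],[0,0,0,0,0,0],[0,0,0,0,0,0],[0,0,0,0,0,0],[0,0,0,0,0,0]]' 0.5
python3 - <<'E'
from h import *
s=snap('side','side7'); st(); 
print('home collar top',proj(s,[.602,.023,.063]),'grip top',proj(s,[.602,.023,.0975-.0005]))
c=lambda f,u,v,w,h,k:cv2.resize(f[v:v+h,u:u+w],None,fx=k,fy=k,interpolation=cv2.INTER_CUBIC)
cv2.imwrite('pics/crop7.png',np.vstack([c(s['frame'],270,165,80,75,8)])[:,:,::-1])
E
```

```text
t: 20.27
eef_pos: [0.5997, 0.0231, 0.0686]
orientation: [0.206, 1.57, 0.242]
wrist_force: [0.7, -0.5, -1.4]
finger_gap: 0.0427
t 20.32 pos [0.5997 0.0231 0.0687] F [-0.19 -0.9  -0.22] M [-0.031  0.027  0.005] gap 0.0436 q [-0.51  0.59  0.54  1.83 -0.4   0.83  0.27]
home collar top [314.81921478 207.42016106] grip top [314.71216764 194.64215742]
```

View pics/crop7.png

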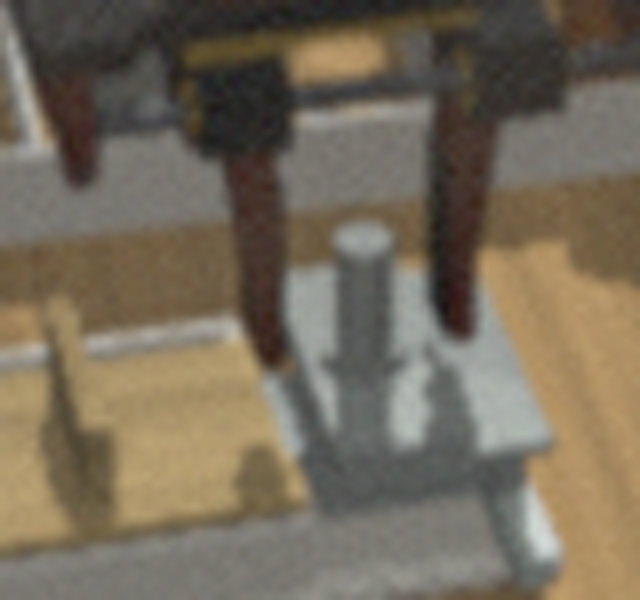

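The pin stands in the bracket with its grip top at px (315,194.3); 194.6 is predicted for fully home. As a check, I rise, shut the fingers and press gently on its top.

```bash
python3 -m creep '[[-0.3,0,0,0,0,0],[-0.4,0,0,0,0,0],[-0.4,0,0,0,0,0],[-0.1,0,0.05,0,0,0],[0,0,0,0,0,0]]'|grep eef; python3 -m creep '[[0,0,0,0,0,0],[0,0,0,0,0,0],[0,0,0,0,0,0],[0,0,0,0,0,0],[0,0,0,0,0,0],[0,0,0,0,0,0],[0.1,0,0,0,0,0],[0.1,0,0,0,0,0],[0,0,0,0,0,0],[0,0,0,0,0,0]]' 0 |grep -E 'eef|force|gap'
for i in 1 2 3 4; do python3 -m creep '[[0.025,0,0,0,0,0],[0,0,0,0,0,0]]' | grep -E 'eef|force'; done
```

```text
eef_pos: [0.6032, 0.0231, 0.1187]
eef_pos: [0.6016, 0.023, 0.1084]
wrist_force: [0.5, 0.5, -0.4]
finger_gap: 0.0005
eef_pos: [0.6019, 0.023, 0.1078]
wrist_force: [-0.4, -0.7, 0.3]
eef_pos: [0.6019, 0.0231, 0.1068]
wrist_force: [0.5, 0.5, -0.8]
eef_pos: [0.6018, 0.023, 0.1058]
wrist_force: [0.3, -0.3, -0.7]
eef_pos: [0.6019, 0.0231, 0.1047]
wrist_force: [-0.2, -0.1, -0.4]
```

```bash
python3 -m creep '[[0.05,0,0,0,0,0],[0.05,0,0,0,0,0],[0,0,0,0,0,0]]' | grep -E 'eef|force'; for i in 1 2 3 4 5 6; do python3 -m creep '[[0.025,0,0,0,0,0],[0,0,0,0,0,0]]' | grep -E 'eef|force'; done
```

```text
eef_pos: [0.6016, 0.0231, 0.1004]
wrist_force: [0.6, -0.4, 0.2]
eef_pos: [0.602, 0.023, 0.0998]
wrist_force: [-0.0, 0.7, 0.1]
eef_pos: [0.6024, 0.0229, 0.0993]
wrist_force: [-1.4, 0.3, 3.6]
eef_pos: [0.6025, 0.023, 0.0986]
wrist_force: [-1.0, 0.2, 6.1]
eef_pos: [0.6026, 0.023, 0.0978]
wrist_force: [-1.2, 0.6, 7.3]
eef_pos: [0.6027, 0.023, 0.0971]
wrist_force: [-1.2, -0.1, 9.9]
eef_pos: [0.6028, 0.023, 0.0964]
wrist_force: [-3.6, -0.2, 11.6]
```

```bash
for i in 1 2 3; do python3 -m creep '[[-0.03,0,0,0,0,0],[0,0,0,0,0,0]]' | grep -E 'eef|force'; done
python3 -m creep '[[-0.3,0,0,0,0,0],[-0.6,0,0,0,0,0],[-0.6,0,0,0,0,0],[-0.6,0,0,0,0,0],[-0.4,0,0,0,0,0],[0,0.3,0,0,0,0],[0,0.5,0,0,0,0],[0,0.5,0,0,0,0],[0,0.5,0,0,0,0],[0,0.5,0,0,0,0],[0,0.5,0,0,0,0],[0,0.3,0,0,0,0]]'
python3 -m creep '[[0,0.5,0,0,0,0],[0,0.5,0,0,0,0],[0,0.5,0,0,0,0],[0,0.5,0,0,0,0],[0,0,0,0,0,0],[0,0,0,0,0,0]]'
python3 - <<'E'
from h import *
s=snap('side','side8');t=snap('top','top8')
c=lambda f,u,v,w,h,k:cv2.resize(f[v:v+h,u:u+w],None,fx=k,fy=k,interpolation=cv2.INTER_CUBIC)
cv2.imwrite('pics/crop8.png',np.hstack([c(s['frame'],275,170,70,90,6),c(t['frame'],255,195,60,90,6)])[:,:,::-1])
t0=load('top0')['frame']; d=cv2.absdiff(t0,t['frame']).max(2)
print('diff>40 blobs', [tuple(x) for x in cv2.connectedComponentsWithStats((d>40).astype(np.uint8))[2][1:] if x[4]>15])
E
```

```text
eef_pos: [0.6025, 0.023, 0.0969]
wrist_force: [-0.7, -0.3, 7.9]
eef_pos: [0.6023, 0.023, 0.0977]
wrist_force: [0.5, 0.6, 6.1]
eef_pos: [0.6016, 0.0231, 0.0982]
wrist_force: [0.6, 0.7, -0.6]
t: 24.98
eef_pos: [0.5963, 0.1504, 0.1976]
orientation: [2.292, 1.57, 2.33]
wrist_force: [-0.1, 0.5, 0.0]
finger_gap: 0.0004
t: 25.48
eef_pos: [0.5937, 0.2281, 0.1977]
orientation: [-1.722, 1.57, -1.684]
wrist_force: [-0.2, 0.2, 0.6]
finger_gap: 0.0002
diff>40 blobs [(np.int32(47), np.int32(147), np.int32(148), np.int32(333), np.int32(23282)), (np.int32(381), np.int32(199), np.int32(14), np.int32(10), np.int32(103)), (np.int32(75), np.int32(203), np.int32(10), np.int32(6), np.int32(44)), (np.int32(408), np.int32(210), np.int32(9), np.int32(7), np.int32(41)), (np.int32(94), np.int32(219), np.int32(5), np.int32(21), np.int32(63)), (np.int32(271), np.int32(233), np.int32(21), np.int32(8), np.int32(134)), (np.int32(293), np.int32(232), np.int32(7), np.int32(8), np.int32(28)), (np.int32(94), np.int32(243), np.int32(5), np.int32(46), np.int32(86)), (np.int32(274), np.int32(252), np.int32(23), np.int32(6
[... 487 characters left out ...]
int32(119), np.int32(54), np.int32(3101)), (np.int32(0), np.int32(421), np.int32(18), np.int32(37), np.int32(279)), (np.int32(255), np.int32(431), np.int32(15), np.int32(20), np.int32(48)), (np.int32(249), np.int32(440), np.int32(28), np.int32(40), np.int32(99)), (np.int32(40), np.int32(465), np.int32(13), np.int32(5), np.int32(34)), (np.int32(259), np.int32(469), np.int32(9), np.int32(11), np.int32(53)), (np.int32(35), np.int32(473), np.int32(24), np.int32(7), np.int32(143)), (np.int32(271), np.int32(472), np.int32(5), np.int32(6), np.int32(18)), (np.int32(191), np.int32(476), np.int32(50), np.int32(4), np.int32(100)), (np.int32(496), np.int32(477), np.int32(23), np.int32(3), np.int32(42))]
```

View pics/crop8.png

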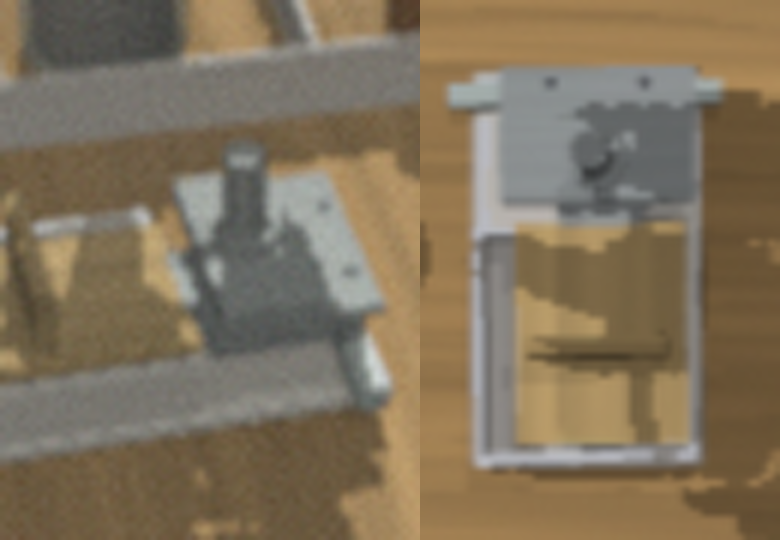

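Both views show the pin seated in the bracket hole and the cover home under the plate. Two new dots at the plate's rear edge may be shadows, or may mean the plate is held slightly depressed. I move the arm clear and compare numerically.

```bash
python3 -m creep '[[-0.3,0.3,-0.2,0,0,0],[-0.3,0.5,-0.4,0,0,0],[-0.3,0.5,-0.4,0,0,0],[-0.3,0.5,-0.4,0,0,0],[0,0.5,-0.4,0,0,0],[0,0.5,-0.4,0,0,0],[0,0.5,-0.4,0,0,0],[0,0.5,-0.4,0,0,0],[0,0.3,-0.3,0,0,0],[0,0.2,-0.2,0,0,0],[0,0,0,0,0,0],[0,0,0,0,0,0]]'
python3 - <<'E'
from h import *
s=snap('side','side9');t=snap('top','top9')
c=lambda f,u,v,w,h,k:cv2.resize(f[v:v+h,u:u+w],None,fx=k,fy=k,interpolation=cv2.INTER_CUBIC)
a,b=load('side0')['frame'],load('side7')['frame']
cv2.imwrite('pics/crop9.png',np.vstack([np.hstack([c(s['frame'],295,185,50,50,8)[:300],c(b,295,185,50,50,8)[:300]]),np.hstack([c(t['frame'],262,200,50,50,8)[:300],c(load('top0')['frame'],262,200,50,50,8)[:300]])])[:,:,::-1])
E
```

```text
t: 26.58
eef_pos: [0.449, 0.3927, 0.2465]
orientation: [-0.196, 1.569, -0.161]
wrist_force: [1.1, -0.9, 0.4]
finger_gap: -0.0
```

View pics/crop9.png

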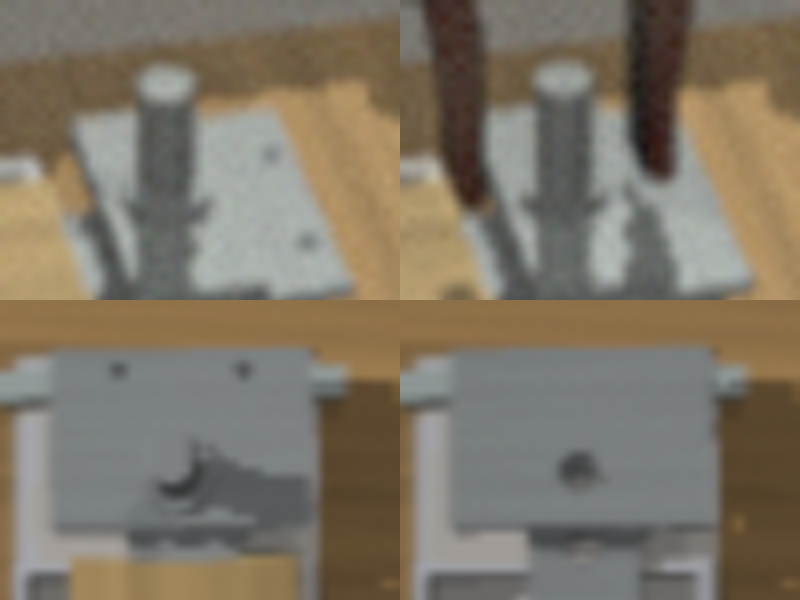

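```bash
python3 -m creep '[[0,0,0,0,0,0],[0,0,0,0,0,0],[0,0,0,0,0,0],[0,0,0,0,0,0],[0,0,0,0,0,0],[0,0,0,0,0,0],[0,0,0,0,0,0],[0,0,0,0,0,0]]' >/dev/null
python3 - <<'E'
from h import *
a=load('side9')['frame']; b=snap('side','side10')['frame']; o=load('side0')['frame']
g=lambda f,r:cv2.cvtColor(f[r],cv2.COLOR_RGB2GRAY).astype(np.float32)
r=np.s_[185:235,295:345]; print('tray shift since side9',cv2.phaseCorrelate(g(a,r),g(b,r)))
for n,r in dict(bowl=np.s_[298:345,290:345],stopper=np.s_[295:330,228:275],jar=np.s_[130:185,270:308],spice=np.s_[140:180,335:362],grater=np.s_[188:250,362:402],scoop=np.s_[152:185,218:265],stand=np.s_[285:315,350:390]).items(): print(n,np.round(cv2.phaseCorrelate(g(o,r),g(b,r))[0],2))
from cell import job_done; print(job_done())
E
```

```text
tray shift since side9 ((-0.008547052136240296, 0.08402947938302674), 0.9274872359275818)
bowl [0.03 0.04]
stopper [0.02 0.01]
jar [-0. -0.]
spice [ 0.63 -0.09]
grater [0.05 0.05]
scoop [0.08 0.04]
stand [-0.06  0.6 ]
the job is handed in; nothing more can be done
None
```

I pushed the cover home, put the pin down through all the knuckles until its collar was on the bracket plate, and handed the job in at about 27 s.

- **Cover:** I pushed it with shut fingers until it reached the firm stop. The force peaked at 16.3 N and the cover moved no further.
- **Pin:** I took the pin from its stand and lowered it into the hole, with no force on the plate until the pin met the catch. The collar met the springy plate within 1 mm of the height worked out for fully home. I pressed to about 13 N, released, then pressed the top again with shut fingers to about 12 N.
- **Last checks:**
  - The final pictures show the pin upright, the collar on the plate and the cover home, with the arm clear and the tray unchanged (under 0.1 px over about 0.7 s).
  - The bowl, stopper, jar, grater and scoop had shifted less than 0.1 px in the side view.
- **Not fully in agreement:**
  - After the second press the pin top and plate sit about 1 to 1.5 mm lower than after the first release. Two dots also became visible on the plate. I read this as the catch holding the collar against a slightly pressed plate. I did not measure the tip height directly.
  - The spice jar crop showed a 0.6 px image shift. I never moved near it and take this as lighting or background, but did not confirm it.
  - The stand crop also showed 0.6 px, which I put down to the pin being gone.

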